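# Hang the check weight and hold the read lever at mid-travel

## Task

Hang the check weight by its handle on the hook of the load-cell stand and let go of it, so that the hook alone carries it. Then press the spring-loaded hold-to-read lever down to its middle position, where its arm is level, never all the way down to its stop, and keep it there: the program finishes while the gripper is still holding the lever down. Leave the other things on the bench where they are.

Things in the scene. Friction and masses are not known exactly. Their poses are not given: they have to be found in the camera images.
- weight: check weight: steel cylinder 52 mm diameter, 34 mm high, rigid upright wire bail (7 mm wire) and black grip block on top; 131 mm tall, about 0.6 kg. Origin: centre of underside. The bail lies in its y-z plane, its x axis runs through the loop, front and back alike. Loop free inside: 59 mm wide, from 34 to 102.5 mm above the underside mid-way, to 88 mm at the sides
- weight_grip (a point): centre of the weight's black grip block, 118 mm above its underside; the block is 16 mm thick (along the weight's x), 42 mm long (along its y) and 26 mm high; axes as the weight's
- weight_eye (a point): underside of the highest point of the weight's bail, 102.5 mm above its underside, 15.5 mm below the grip's centre: this is what rests on the hook
- stand: load-cell stand, fixed: base plate 130 mm wide, 12 mm thick, x = -70 to 200 mm; column 202 mm high at x = 140 to 180 mm with a display in front (from x = 127 mm, up to 100 mm high); load-cell bar 30 mm wide, top at 184 mm, from the column to x = 78 mm; from that a hook points along the stand's -x, roughly towards the robot. Origin: at bench height right below the hook seat
- hook_seat (a point): top of the hook's rod, 175 mm above the bench, where the bail should rest; axes as the stand's. The rod is round, 10 mm thick, along x, level from x = -38 to +72 mm of this point; its open end curves up at x = -38 to -55 mm into a tip whose top is 20 mm above the seat. The bail goes over this tip
- lever_unit: hold-to-read unit, fixed: base plate 100 mm wide, 10 mm thick, x = -25 to 195 mm; two dark cheeks 88 mm high at x = 100 to 170 mm carry the lever's hinge (axis along y at x = 130 mm, 70 mm above the bench). Origin: at bench height right below the paddle's centre when the lever is level. The lever points along the unit's -x, roughly towards the robot
- hold_lever (a joint): angle of the spring-loaded lever, rad: 0 = released (paddle end 0.3 rad above level), 0.3 = middle position, arm level, 0.6 = down on its stop. It springs back to 0 when let go
- paddle_top (a point): centre of the top face of the black paddle (46 mm along the lever, 42 mm wide, 12 mm thick) at the lever's free end, 130 mm from the hinge. Press here from above: about 3 N at first, 7 N level, 11 N at the stop. Height above the bench: 114 mm released, 76 mm level, 37 mm at the stop. x axis along the lever towards the hinge, z normal to the paddle
- knob_weight: bystander: plain steel weight, 52 mm diameter, 72 mm tall with a small round knob on top and no handle loop; origin at the centre of its underside
- gauge: bystander: round dial gauge lying face up, 68 mm diameter, 33 mm high, brass stem 26 mm long at its own -x side; origin under its centre
- detector: bystander: grey hand-held gas detector lying flat, 125 x 62 x 34 mm; origin at the centre of its underside
- fitting: bystander: small standing brass pipe fitting, 34 mm wide, 40 mm tall; origin at the centre of its underside
- screwdriver: bystander: screwdriver lying on the bench along its own x axis; origin at the underside near its middle
- mug: bystander: white mug, about 80 mm wide, 90 mm tall; origin at the centre of its underside
- valve_block: bystander: blue valve block with a metal top, 85 x 140 x 88 mm; origin at the centre of its underside
Things that resemble listed ones, but are neither listed nor needed, are in the scene too. What is shaped like the weight but purple is not meant.

How it is judged:
By the outcome, as a careful person would: the job done as asked, in the order asked, and still so for the second after the job is handed in, while the arm keeps its last pose, push and grip.
It also fails if it takes over 48 s, if anything falls off the work surface, if the arm or the gripper's body presses on something with over 40 N, if the wrist force passes 120 N, or if a joint passes its speed limit or range.

## Robot

A 6-joint arm with a two-finger parallel gripper is mounted at the origin on the work surface. World frame = base frame: x ahead of the robot, y to its left, z up, the work surface at z = 0. Lengths are in m, angles in rad, forces in N, time in s.
With the tool pointing down it reaches from about 0.275 to 0.85 m from the base axis. Payload 19 kg.
Tool frame: the origin (TCP) lies midway between the tips of the shut fingers; the grasp point (between the pads) lies 19 mm behind it; y points along the fingers, z is the direction in which the jaws open and shut, and the axes are right-handed (so a half turn about y gives the same grasp; the last joint's range is limited). The gripper opens to 85 mm and grips with 20 to 120 N. Pads are 22 mm wide; open, the fingers measure 114 mm over their backs; the gripper's body (76 mm by 85 mm) begins 54 mm behind the grasp point. The pads swing forward as they close: fully open they stand 13 mm farther back than shut.
Start: joints at [1.084, 0.15, 1.437, -0, 1.554, -0.134], TCP at [0.199, 0.54, 0.231] pointing down, gripper open.
Joint ranges: [-2.8, 2.8], [-0.68, 2.1], [0.12, 2.68], [-1.39, 4.53], [0.16, 2.79], [-2.81, 2.81]. Speed limits (rad/s): [1.89, 1.89, 2.22, 3.01, 3.01, 3.01].

## Interface

Orientations are given as a 3x3 rotation matrix whose columns are the frame's x, y, z axes.
In Python, from cell import r, jaws, optics, order gives the robot as it stands. Calls block until the motion is done:
- r.goto(position, orientation): joint-space move of the TCP to a pose.
- r.movel(position, rotation=None, v=0.15, max_force=None): straight line of the TCP; rotation=None keeps the orientation; v is the mean speed in m/s. With max_force (N) it stops when the force on the tool has changed by that much, and returns True; else False.
- r.move_j(angles): joint-space move.
- jaws.move_gripper(opening, grasp_force=None): finger opening in m; grasp_force is the grip in N (None keeps the last); returns when the fingers have stopped.
- r.sleep(seconds).
- r.inverse_kinematics(position, orientation): joint angles nearest the present ones, or None.
- r.read_state(): the state.
- optics.get_image(name): name is "side" or "top" or "wrist"; returns a dict with "frame" (384x512x3 uint8, blue, green, red), "depth" (384x512 float32, m along the optical axis (not along the pixel's ray), 0 where there is no reading), "K" (3x3 intrinsics, pixels), "xyz" and "attitude" of the camera in the world. Camera axes: x right, y down, z forward; pixel columns grow to the right and rows downward; lengths in m; the calibration is good to about 2 mm. A picture is of the moment at which its call begins.
A pose or a line that the arm cannot do raises r.IKError and nothing moves.
- order.job_done(): hands the job in, once; it reports no verdict.
The state is a dict: "time": time; "q": joint angles; "qd": joint speeds; "joint_torque": joint torques, N m; "tcp_pos": TCP position; "tcp_rot": TCP orientation; "wrist_force": force on the tool from outside, world axes, zero at the start; "torque": the same for the moment, N m; "grip_width": finger opening in m.
Only numpy, scipy, OpenCV 4.12 (cv2) and the standard library are available. Lean on these libraries where they do the work, as an engineer would, in place of code of your own. Each camera call takes 0.05 s, during which the arm holds its last target. There are 200 camera calls.

## Working session

There is one attempt and no reset: what is moved stays moved. The work goes in short steps, each a Python script; the robot and the scene stay as the last script left them, time stands still between calls to the robot, and variables do not carry over. Pictures are saved under pics/ and viewed, about 8 in all and at most 12, crops included, and the job is handed in when it is done.

```bash
mkdir -p pics; cat > h.py <<'E'
import numpy as np, cv2
from cell import r, jaws, optics, order
def snap(n,f):
    d=optics.get_image(n); cv2.imwrite(f'pics/{f}.png',d['frame']); np.savez(f'pics/{f}.npz',**d); return d
def load(f): return dict(np.load(f'pics/{f}.npz'))
def world(d,u,v,z=None):
    u,v=int(round(u)),int(round(v)); z=z or float(d['depth'][v,u])
    p=np.linalg.inv(d['K'])@[u,v,1]*z
    return d['xyz']+R(d)@p
def R(d): return np.asarray(d['attitude']).reshape(3,3)
def cloud(d):
    h,w=d['depth'].shape; u,v=np.meshgrid(np.arange(w),np.arange(h))
    p=np.stack([u,v,np.ones_like(u)],-1)@np.linalg.inv(d['K']).T*d['depth'][...,None]
    return p@R(d).T+d['xyz']
E
python3 - <<'E'
from h import *
for n in ('side','top'):
    d=snap(n,n+'0'); print(n,d['xyz'],np.asarray(d['attitude']).round(3),d['K'])
s=r.read_state();print(s['time'],np.round(s['tcp_rot'],3),s['grip_width'],s['wrist_force'])
a=[cv2.imread(f'pics/{n}0.png') for n in('side','top')]
E
ls
```

```text
side [ 0.02410589 -0.86766371  0.94255799] [[ 0.853 -0.335  0.401]
 [-0.522 -0.518  0.677]
 [-0.019 -0.787 -0.617]] [[373.84335765   0.         254.36181093]
 [  0.         373.84335765 194.26523223]
 [  0.           0.           1.        ]]
top [0.22172281 0.01478502 1.6995006 ] [[-0.004 -0.98   0.197]
 [-1.    -0.    -0.019]
 [ 0.018 -0.197 -0.98 ]] [[487.77353869   0.         259.48128517]
 [  0.         487.77353869 194.80021493]
 [  0.           0.           1.        ]]
0.1 [[ 0.938 -0.     0.345]
 [-0.345 -0.001  0.938]
 [-0.    -1.    -0.001]] 0.08556394660360842 [-0.45042399  0.32773641  0.8249588 ]
h.py
pics
```

View pics/top0.png

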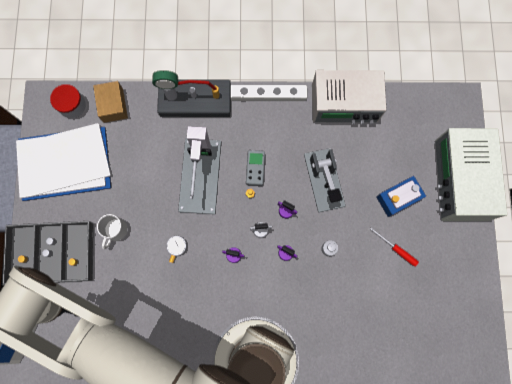

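View pics/side0.png

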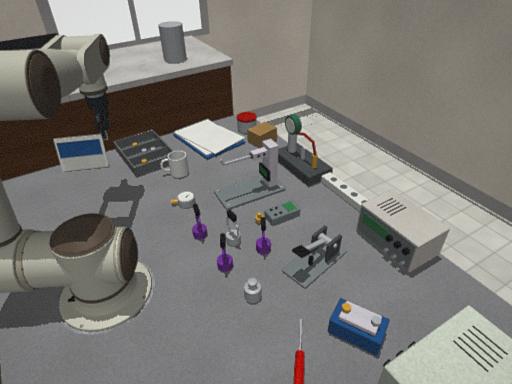

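The top view shows the stand at about (200,170), the lever unit at (322,180) and the steel weight at (261,229). Purple decoys stand around the weight at (234,255), (286,253) and (287,210). Next I'll enlarge both views around the stand, weight and lever.

```bash
python3 - <<'E'
from h import *
t=load('top0');s=load('side0')
a=cv2.resize(t['frame'][120:275,170:350],None,fx=4.4,fy=3.8,interpolation=cv2.INTER_CUBIC)
a=cv2.resize(t['frame'][125:270,175:350],(700,580),interpolation=cv2.INTER_CUBIC);cv2.imwrite('pics/tc.png',a)
b=cv2.resize(s['frame'][135:285,180:350],(680,600),interpolation=cv2.INTER_CUBIC);cv2.imwrite('pics/sc.png',b)
c=cloud(t)
for n,(u,v) in dict(weight=(261,229),grip=(261,227),seat=(194,170),colTop=(197,133),pad=(334,195)).items(): print(n,c[v,u].round(3))
E
```

```text
weight [ 0.438 -0.022  0.029]
grip [ 0.432 -0.02   0.126]
seat [0.61  0.196 0.175]
colTop [0.725 0.186 0.204]
pad [ 0.54  -0.263  0.114]
```

View pics/tc.png

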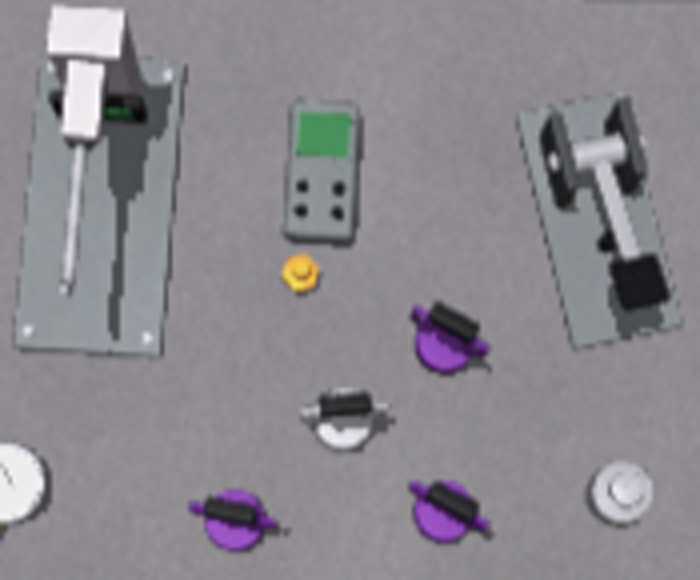

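View pics/sc.png

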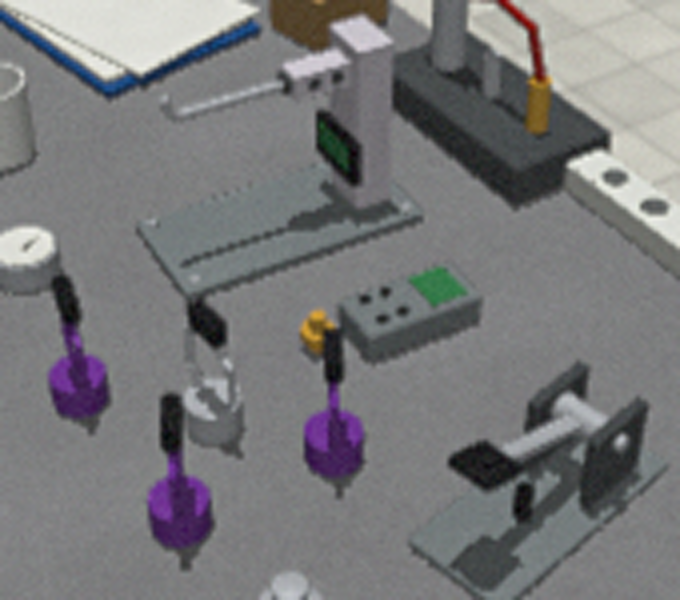

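The crops show these pixel positions in the original images:
- **Grip:** top (261.2,226), side (231.8,215.8)
- **Hook tip:** top (191.5,197), side (222,160.8)
- **Rod root:** top (195,160.5), side (250.8,157.5)
- **Paddle:** top (335,195.5), side (300.8,250.8)

I'll triangulate these points, then fit yaws from the depth.

```bash
cat >> h.py <<'E'
def tri(*obs):
    A=np.zeros((3,3));b=np.zeros(3);L=[]
    for d,(u,v) in obs:
        k=R(d)@np.linalg.inv(d['K'])@[u,v,1];k/=np.linalg.norm(k);P=np.eye(3)-np.outer(k,k);A+=P;b+=P@d['xyz'];L.append(P)
    x=np.linalg.solve(A,b); return x,max(np.linalg.norm(P@(x-d['xyz'])) for P,(d,_) in zip(L,obs))
E
python3 - <<'E'
from h import *
t=load('top0');s=load('side0')
for n,a,b in [('grip',(261.2,226),(231.75,215.75)),('tip',(191.5,197),(222,160.75)),('root',(195,160.5),(250.75,157.5)),('paddle',(335,195.5),(300.75,250.75))]:
    x,e=tri((t,a),(s,b));print(n,x.round(4),round(e,4))
def sel(c,lo,hi): return c[((c>lo)&(c<hi)).all(-1)]
for nm,d in(('top',t),('side',s)):
    c=cloud(d)
    def rect(n,lo,hi):
        p=sel(c,lo,hi)
        if len(p)<4: print(nm,n,len(p));return
        q=cv2.minAreaRect((p[:,:2]*1000).astype(np.float32)); print(nm,n,len(p),np.round(q[0],1),np.round(q[1],1),round(q[2],1),'z',p[:,2].min().round(3),np.median(p[:,2]).round(3),p[:,2].max().round(3))
    rect('grip',[.40,-.06,.108],[.47,.03,.14])
    rect('weight top',[.40,-.06,.02],[.47,.03,.04])
    rect('rod',[.52,.15,.155],[.645,.25,.178])
    rect('hook+tip',[.5,.15,.155],[.645,.25,.2])
    rect('tip',[.5,.15,.182],[.59,.25,.2])
    rect('bar',[.64,.15,.179],[.69,.25,.19])
    rect('column',[.67,.12,.195],[.78,.25,.21])
    rect('plate',[.48,.05,.008],[.83,.3,.017])
    rect('paddle',[.50,-.31,.09],[.575,-.22,.13])
    rect('lplate',[.48,-.38,.006],[.8,-.15,.015])
    rect('cheeks',[.58,-.35,.08],[.75,-.15,.095])
E
```

```text
grip [ 0.4361 -0.0206  0.118 ] 0.0001
tip [0.5198 0.2003 0.186 ] 0.0007
root [0.6437 0.1958 0.1602] 0.0017
paddle [ 0.5383 -0.2666  0.1117] 0.0005
top grip 73 [436.7 -19.8] [16.2 39.6] 1.9 z 0.11 0.129 0.137
top weight top 95 [435.6 -16.3] [50.1 43.9] 33.1 z 0.023 0.033 0.04
top rod 103 [586.8 200.1] [ 18.7 114.2] 82.9 z 0.16 0.174 0.178
top hook+tip 134 [580.1 200.1] [ 18.8 131.6] 83.6 z 0.16 0.175 0.2
top tip 12 [534.8 200.6] [ 9.  41.6] 84.6 z 0.182 0.192 0.2
top bar 118 [665.3 192.9] [30.7 49.8] 85.6 z 0.179 0.184 0.19
top column 225 [710.4 188.8] [80.7 58. ] 1.3 z 0.195 0.202 0.21
top plate 1638 [654.8 174.4] [346.5 245.1] 0.2 z 0.008 0.012 0.017
top paddle 180 [ 546.9 -263.7] [56.1 41. ] 10.4 z 0.096 0.113 0.129
top lplate 1017 [ 641.  -264.8] [229.8 317.1] 89.9 z 0.006 0.009 0.015
top cheeks 239 [ 644.2 -242. ] [116.7  74.8] 13.3 z 0.08 0.087 0.095
side grip 81 [433.4 -22. ] [16.4 43.4] 9.6 z 0.108 0.126 0.133
side weight top 138 [433.6 -22.2] [49.6 51.2] 46.8 z 0.02 0.032 0.039
side rod 91 [584.1 200. ] [ 24.6 125.6] 80.2 z 0.156 0.172 0.177
side hook+tip 110 [580.  198.4] [ 24.9 132.8] 82.3 z 0.156 0.173 0.195
side tip 8 [517.  201.7] [11.7  7.6] 63.4 z 0.184 0.19 0.195
side bar 59 [665.3 191.9] [33.3 50.2] 86.6 z 0.179 0.182 0.187
side column 97 [724.3 187.4] [60.8 43.7] 86.1 z 0.196 0.2 0.205
side plate 1038 [628.8 194.5] [134.5 267.5] 86.3 z 0.008 0.011 0.017
side paddle 167 [ 545.7 -264.6] [60.3 41.4] 12.9 z 0.096 0.112 0.121
side lplate 1041 [ 614.7 -250.1] [221.2  99.9] 12.0 z 0.006 0.009 0.015
side cheeks 231 [ 639.9 -244. ] [124.3  72.8] 12.3 z 0.08 0.085 0.095
```

Checks against the text:
- **Grip:** triangulated height 0.118, as given.
- **Stand:** origin about (0.564,0.1987), yaw -3.7°. The rod, bar and tip all agree with that.
- **Lever:** origin about (0.532,-0.268), yaw 12°. The paddle is at 0.112 high.

I'll go above the weight now and take a wrist view for its yaw.

```bash
cat >> h.py <<'E'
def down(a): c,s=np.cos(a),np.sin(a); return np.array([[s,0,c],[-c,0,s],[0,-1,0.]])
E
python3 - <<'E'
from h import *
jaws.move_gripper(0.05)
r.goto([.435,-.021,.24],down(np.radians(5)))
d=snap('wrist','w1');print(d['xyz'],R(d).round(3),r.read_state()['time'])
c=cloud(d)
m=((c>[.39,-.07,.108])&(c<[.48,.03,.14])).all(-1);p=c[m];print(len(p),p[:,2].min(),p[:,2].max())
print(cv2.minAreaRect((p[:,:2]*1000).astype(np.float32)))
m=((c>[.38,-.09,.05])&(c<[.49,.05,.104])).all(-1);p=c[m];print(len(p));q=cv2.fitLine((p[:,:2]*1000).astype(np.float32),cv2.DIST_HUBER,0,.01,.01);print(q.ravel())
cv2.imwrite('pics/w1b.png',cv2.resize(d['frame'],None,fx=1.5,fy=1.5))
E
```

```text
[0.42873008 0.05766553 0.38288593] [[ 0.996  0.084  0.026]
 [ 0.088 -0.949 -0.302]
 [-0.     0.303 -0.953]] 2.7667
978 0.1080731122811725 0.1330285658764588
((438.9551696777344, -17.621810913085938), (15.921793937683105, 42.32127380371094), 4.868410587310791)
188
[ 6.5765046e-02 -9.9783516e-01  4.3664520e+02  8.9410572e+00]
```

View pics/w1b.png

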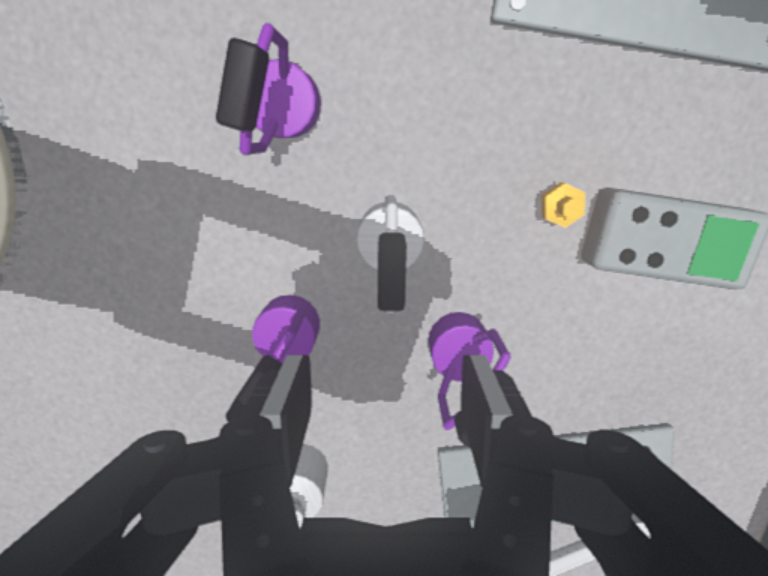

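The grip block is at (391,271) in the picture, yaw about 4.9°, with the decoys clear of the fingers' path. Its wrist-measured centre (0.439,-0.018) is within 4 mm of the triangulated one. I'll grasp it and lift.

```bash
python3 - <<'E'
from h import *
a=np.radians(4.7)
r.goto([.438,-.019,.17],down(a))
print(r.movel([.438,-.019,.107],v=.1,max_force=15))
jaws.move_gripper(0.0,grasp_force=60)
s=r.read_state();print(s['grip_width'],s['tcp_pos'],s['wrist_force'])
r.movel([.438,-.019,.27],v=.15)
s=r.read_state();print(s['grip_width'],s['tcp_pos'],s['wrist_force'],s['time'])
sx=np.array([np.cos(np.radians(-3.7)),np.sin(np.radians(-3.7)),0])
seat=np.array([.564,.1987,.175])
P=seat-.105*sx; P[2]=.27
r.goto(P,down(np.radians(-3.7)))
P[2]=.213; r.movel(P,v=.15)
s=r.read_state();print(s['grip_width'],s['tcp_pos'],s['wrist_force'],s['time'])
d=snap('side','s2'); snap('top','t2'); snap('wrist','w2')
a=cv2.resize(d['frame'][120:240,170:330],(800,600),interpolation=cv2.INTER_CUBIC);cv2.imwrite('pics/s2c.png',a)
E
```

```text
False
0.014930231265097491 [ 0.43833799 -0.01909576  0.10765406] [-1.53647228 -0.19954303  5.82951585]
0.01491507379159033 [ 0.43770617 -0.01893416  0.26908778] [-0.73563966  0.39793582 -4.86783756] 5.575
0.0147282393262859 [0.45955938 0.20498175 0.21374152] [ 0.30261728 -1.12211011 -3.85886454] 7.0083
```

View pics/s2c.png

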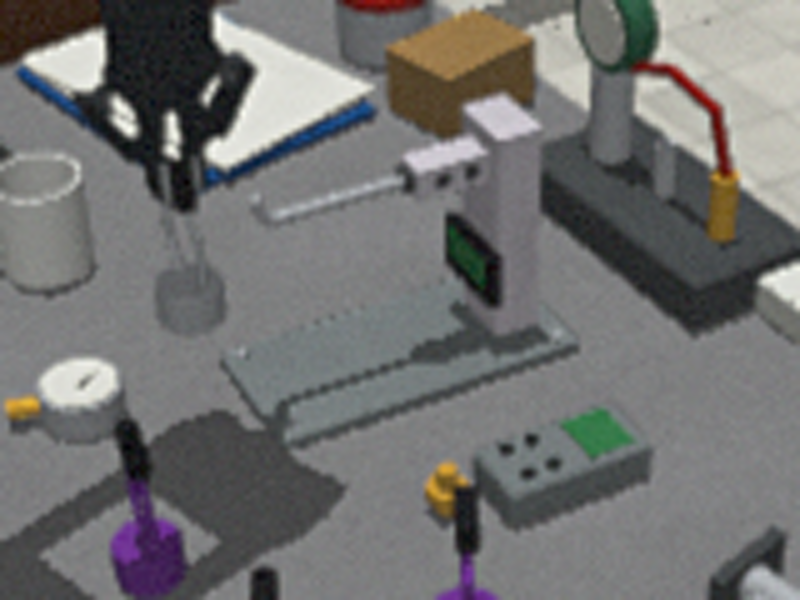

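View pics/w2.png

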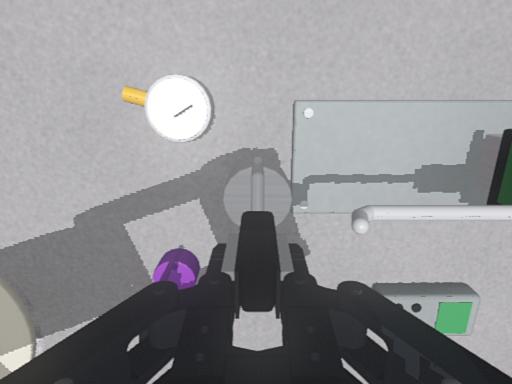

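The weight hangs upright in the jaws. In the wrist picture the rod is at row 212 and runs parallel to the insertion direction, with the tip at (361,226). I'll check rod and grip positions with the wrist depth.

```bash
python3 - <<'E'
from h import *
d=load('w2');c=cloud(d)
for n,lo,hi in [('rod',[.53,.15,.165],[.63,.25,.185]),('tip',[.48,.15,.184],[.55,.25,.22])]:
    p=c[((c>lo)&(c<hi)).all(-1)];print(n,len(p),np.median(p,0).round(4),p[:,2].max(),p.min(0),p.max(0))
    if n=='rod':
        print(cv2.fitLine((p[:,:2]*1000).astype(np.float32),cv2.DIST_HUBER,0,.01,.01).ravel(), np.percentile(p[:,2],95))
p=c[((c>[.43,.15,.19])&(c<[.48,.25,.24])).all(-1)&(d['frame'].max(-1)<60)]
print(len(p)); print(c[225:300:15,258].round(3)); print('bail',c[165:212:8,258].round(3))
# tri of tip, wrist+top+side
print(tri((d,(361,226)),(load('top0'),(191.5,197)),(load('side0'),(222,160.75))))
E
```

```text
rod 2274 [0.5755 0.203  0.1744] 0.17861991180610212 [0.53003206 0.19385392 0.16848505] [0.62216747 0.20933975 0.17861991]
[ 9.9750209e-01 -7.0636950e-02  5.7517755e+02  2.0310355e+02] 0.17591827418662956
tip 300 [0.5194 0.2071 0.193 ] 0.19618049858859424 [0.51512047 0.20080408 0.18409223] [0.52637941 0.21033814 0.1961805 ]
3560
[[0.462 0.228 0.232]
 [0.462 0.224 0.239]
 [0.461 0.217 0.238]
 [0.461 0.209 0.238]
 [0.46  0.202 0.239]]
bail [[0.463 0.243 0.184]
 [0.463 0.243 0.201]
 [0.463 0.239 0.203]
 [0.463 0.235 0.205]
 [0.462 0.231 0.205]
 [0.462 0.228 0.208]]
(array([0.52093826, 0.2013639 , 0.18496434]), np.float64(0.0016929217323802396))
```

The rod line agrees to about 3 mm. I'll shift the approach 2 mm left, raise it 3 mm, insert under a force guard, lower, and look again before releasing.

```bash
python3 - <<'E'
from h import *
a=np.radians(-3.9); sx=np.array([np.cos(a),np.sin(a),0])
seat=np.array([.565,.2005,0])
P=seat-.105*sx; P[2]=.217; r.movel(P,down(a),v=.1)
Q=seat+0*sx; Q[2]=.217
print(r.movel(Q,v=.08,max_force=8))
s=r.read_state();print(s['tcp_pos'],s['wrist_force'],s['time'])
Q[2]=.176
print(r.movel(Q,v=.03,max_force=7))
s=r.read_state();print(s['tcp_pos'],s['wrist_force'],s['grip_width'],s['time'])
d=snap('side','s3')
a=cv2.resize(d['frame'][130:220,200:320],(800,600),interpolation=cv2.INTER_CUBIC);cv2.imwrite('pics/s3c.png',a)
E
```

```text
False
[0.56467856 0.20062703 0.2171676 ] [-0.266506    0.26850795 -4.64280178] 8.8667
True
[0.56497808 0.20054934 0.1803017 ] [3.10879207e-03 4.19312206e-01 5.49249637e+00] 0.015081685493195754 9.975
```

View pics/s3c.png

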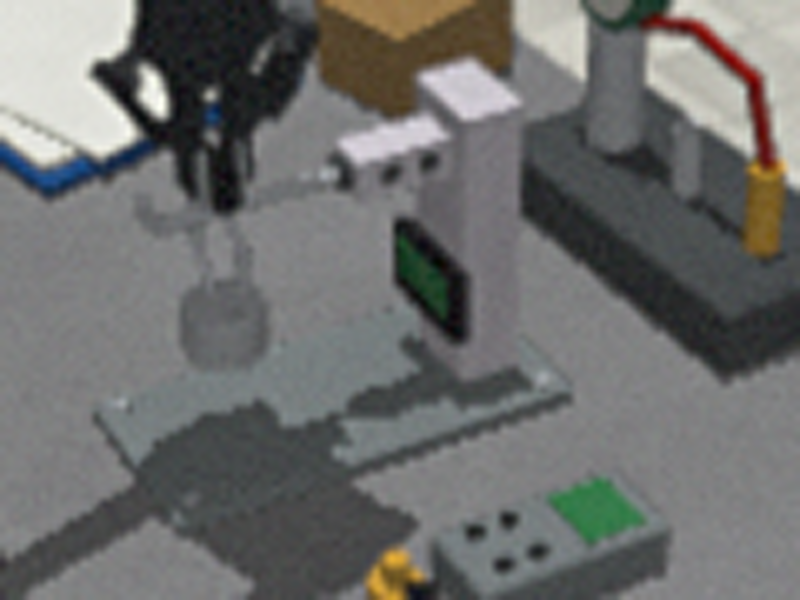

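The rod passes through the loop and contact came at TCP 0.1803, so the eye is at 0.175, right at the seat height. I'll release, lift clear and check the hang.

```bash
python3 - <<'E'
from h import *
jaws.move_gripper(0.04)
s=r.read_state();print(s['wrist_force'],s['grip_width'],s['tcp_pos'])
p=np.array(s['tcp_pos']);p[2]=.30
print(r.movel(p,v=.1,max_force=8))
s=r.read_state();print(s['wrist_force'],s['tcp_pos'])
jaws.move_gripper(0.0,grasp_force=60)
b=np.radians(12)
r.goto([.532,-.268,.20],down(b))
s=r.read_state();print(s['tcp_pos'],s['time'],s['grip_width'],s['wrist_force'])
d=snap('side','s4');e=snap('top','t4')
A=cv2.resize(d['frame'][125:275,190:350],(620,580),interpolation=cv2.INTER_CUBIC);cv2.imwrite('pics/s4c.png',A)
E
```

```text
[-0.53578772  0.11409893  0.01941023] 0.04022377076729106 [0.5644655  0.20036826 0.17916144]
False
[-0.47437922  0.55383709 -0.39183603] [0.56432802 0.20032464 0.29930755]
[ 0.53241999 -0.26729764  0.20025479] 13.9667 -0.0004917529949260332 [-0.16430155  0.49623774 -0.33885089]
```

View pics/s4c.png

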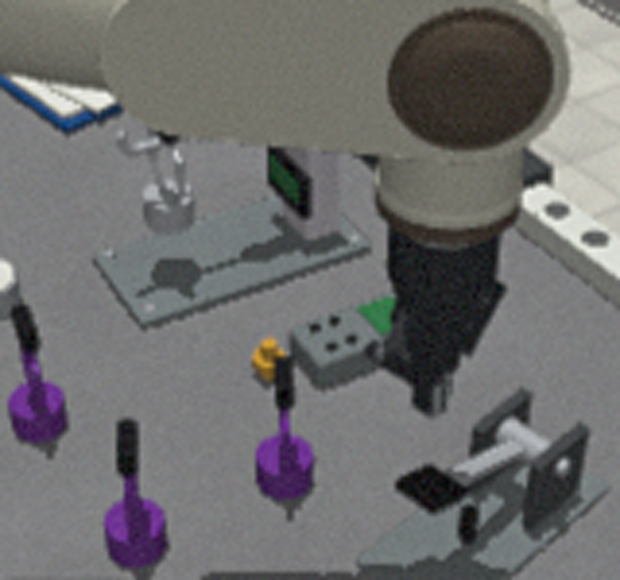

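The weight hangs on the hook by itself, and the fingers are above the paddle. Next comes the press.

```bash
python3 - <<'E'
from h import *
def st():
    s=r.read_state();print(np.round(s['tcp_pos'],4),np.round(s['wrist_force'],2),round(s['time'],2));return s
r.movel([.532,-.268,.13],v=.1)
print(r.movel([.532,-.268,.100],v=.03,max_force=2)); st()
r.movel([.532,-.268,.0775],v=.03); r.sleep(.3); s=st()
d=snap('side','s5');e=snap('top','t5');w=snap('wrist','w5')
b=np.radians(12);X=np.array([np.cos(b),np.sin(b)]);Y=np.array([-X[1],X[0]])
for n,d_ in(('side',d),('top',e),('wrist',w)):
    c=cloud(d_);q=c[...,:2]-[.532,-.268];u=q@X;v=q@Y
    # lever arm & paddle top profile along u
    for lo in range(-30,120,15):
        m=(u>lo/1e3)&(u<(lo+15)/1e3)&(abs(v)<(.02 if lo<20 else .006))&(c[...,2]>.03)&(c[...,2]<.095)
        if m.sum()>5: print(n,lo,m.sum(),np.percentile(c[m][:,2],[25,50,75,95]).round(4))
A=cv2.resize(d['frame'][195:295,250:370],(720,600),interpolation=cv2.INTER_CUBIC);cv2.imwrite('pics/s5c.png',A)
E
```

```text
True
[ 0.5318 -0.268   0.1179] [ 0.64 -0.61  3.03] 15.45
[ 0.5316 -0.2681  0.0772] [-4.47 -0.84  7.22] 17.27
side -30 47 [0.0715 0.0739 0.076  0.0901]
side -15 44 [0.0754 0.0765 0.0833 0.0907]
side 0 25 [0.0741 0.0758 0.0781 0.0919]
side 15 22 [0.0731 0.0744 0.0768 0.0779]
side 30 15 [0.0737 0.0744 0.0752 0.0762]
side 45 26 [0.0391 0.0721 0.0753 0.0771]
side 60 24 [0.0405 0.0699 0.0735 0.0762]
side 75 14 [0.074  0.0747 0.0751 0.0763]
side 90 16 [0.0729 0.0748 0.0751 0.0759]
side 105 16 [0.0727 0.0747 0.0755 0.0774]
top -30 8 [0.0685 0.0742 0.081  0.0833]
top -15 20 [0.074  0.0761 0.0782 0.0818]
top 0 15 [0.0743 0.0774 0.0791 0.089 ]
top 15 12 [0.0711 0.0725 0.0766 0.0797]
wrist -30 151 [0.0746 0.0757 0.0765 0.0771]
wrist -15 1086 [0.0772 0.0777 0.0854 0.0934]
wrist 0 1116 [0.0772 0.0777 0.0863 0.0937]
wrist 15 1653 [0.0765 0.077  0.0775 0.0781]
wrist 30 567 [0.0757 0.0761 0.0765 0.077 ]
wrist 45 663 [0.0753 0.0758 0.0762 0.0768]
wrist 60 814 [0.0427 0.0754 0.076  0.0767]
wrist 75 565 [0.0753 0.0757 0.0761 0.0766]
wrist 90 532 [0.0752 0.0756 0.0759 0.0764]
wrist 105 543 [0.075  0.0754 0.0758 0.0763]
```

View pics/s5c.png

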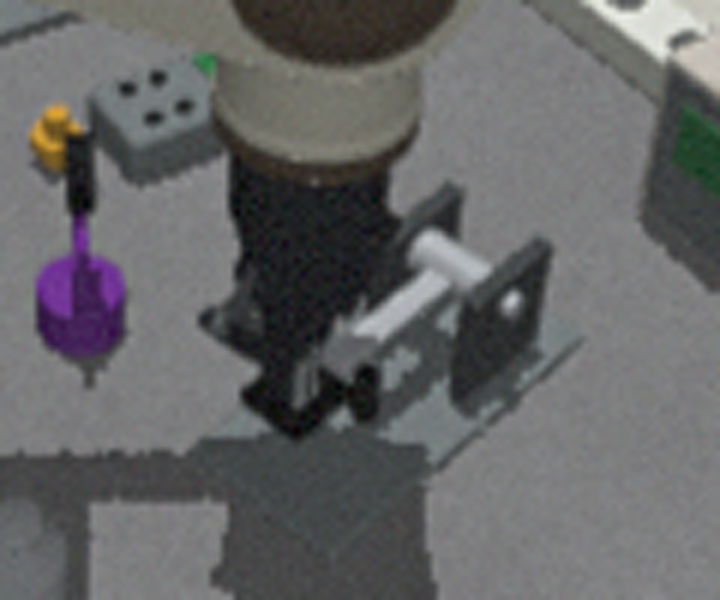

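The lever is pressed and the arm profile is within about 0.01 rad of level, 7.2 N on the tool. I'll lower the last 1.2 mm, confirm the weight still hangs and the bystanders haven't moved, and hand in.

```bash
python3 - <<'E'
from h import *
r.movel([.532,-.268,.0763],v=.02); r.sleep(.3)
s=r.read_state();print(np.round(s['tcp_pos'],4),np.round(s['wrist_force'],2),s['time'])
w=snap('wrist','w6');c=cloud(w)
b=np.radians(12);X=np.array([np.cos(b),np.sin(b)]);q=c[...,:2]-[.532,-.268];u=q@X;v=q@[-X[1],X[0]]
m=(u>.03)&(u<.12)&(abs(v)<.006)&(c[...,2]>.068)&(c[...,2]<.085)
print('slope',np.polyfit(u[m],c[m][:,2],1))
t=snap('top','t6');c=cloud(t);p=c[((c>[.53,.16,.055])&(c<[.60,.24,.125])).all(-1)];print('weight',len(p),np.median(p,0).round(3))
p=c[((c>[.53,.16,.195])&(c<[.60,.24,.22])).all(-1)];print('grip',len(p),np.median(p,0).round(3))
df=cv2.absdiff(t['frame'],load('top0')['frame']).max(-1)
for n,(x,y) in dict(knob=(330,248),gauge=(176,246),det=(256,168),fit=(250,194),scr=(405,254),mug=(109,229),valve=(402,196),p1=(234,255),p2=(286,253),p3=(287,210)).items(): print(n,np.median(df[y-10:y+11,x-10:x+11]),df[y-10:y+11,x-10:x+11].max())
cv2.imwrite('pics/t6b.png',t['frame'])
E
```

```text
[ 0.5317 -0.2681  0.076 ] [-3.9  -0.5   7.27] 17.9667
slope [-0.00040098  0.0752649 ]
weight 130 [0.557 0.195 0.106]
grip 70 [0.563 0.198 0.203]
knob 41.0 102
gauge 7.0 108
det 6.0 9
fit 7.0 11
scr 7.0 11
mug 6.0 11
valve 8.0 11
p1 7.0 107
p2 58.0 155
p3 6.0 76
```

View pics/t6b.png

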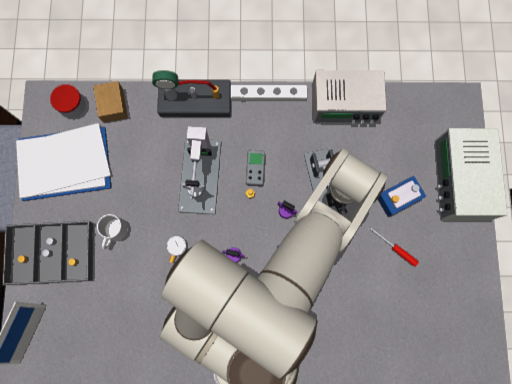

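The lever is level (slope -0.0004) and the weight hangs at the seat with its grip at (0.563,0.198). The top view shows nothing displaced. The larger image differences are where the arm now covers the knob weight and a decoy. Handing in.

```bash
python3 -c "
from h import *
order.job_done(); print(r.read_state()['time'])"
```

```text
the job is handed in; nothing more can be done
the job is handed in; nothing more can be done
```

The check weight hangs free on the hook, and the gripper is holding the lever level. I handed the job in at about 18 s on the robot's clock; the hand-in gives no verdict.

- **Weight:** the bail touched the hook with its eye at about 175 mm, the seat height. After letting go, tool force dropped to about zero. The last top view still showed the weight hanging, with its grip at (0.563, 0.198).
- **Lever:** I pressed straight down on the paddle with the fingers shut. At the end the TCP was at 76 mm with about 7.3 N of upward push. The lever arm's slope was -0.0004 in the wrist depth, so it is level. It never went below the middle position.
- **Bystanders:** the detector, fitting, screwdriver, mug and valve block were unchanged in the top view. The gauge differed only partly, probably because the arm now reaches its edge. The arm covered the knob weight, so I could not compare it in that last view, but nothing was moved near it.
- **Disagreement:** the wrist camera read about 3 mm to the left of the other two views. I split the difference, and the loop's 59 mm width left plenty of room.

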